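Sort the samples, the microscope accessories and the spare cup

ROBOT

A 6-joint arm with a two-finger parallel gripper is mounted at the origin on a cart in front of the work surface, level with it; the furniture and walls round the work are solid. World frame = base frame: x ahead of the robot, y to its left, z up, the work surface at z = 0. Lengths are in m, angles in rad, forces in N, time in s.
With the tool pointing down it reaches from about 0.4 to 0.925 m from the base axis. Payload 12.5 kg.
Tool frame: the origin (TCP) lies on the front face of the gripper's body, between the roots of the fingers; the fingertips stand 78 mm ahead of it and the grasp point (between the pads) lies 59 mm ahead of it; z points along the fingers, y is the line along which they close (so a half turn about z gives the same grasp; the last joint's range is limited). The gripper opens to 95 mm and grips with 3 to 60 N. Pads are 20 mm wide; open, the fingers measure 119 mm over their backs; the gripper's body (75 mm by 180 mm) begins 59 mm behind the grasp point.
Start: joints at [1.199, 0.491, 1.559, -0, 1.092, -0.106], TCP at [0.164, 0.603, 0.292] pointing down, gripper open.
Joint ranges: [-3.1, 3.1], [-0.84, 2.19], [0.05, 2.79], [-1.13, 4.28], [0.06, 2.93], [-2.69, 2.69]. Speed limits (rad/s): [2.22, 2.22, 2.79, 3.14, 3.14, 3.14].

INTERFACE

Orientations are given as a unit quaternion [x, y, z, w].
In Python, from station import env gives the robot as it stands. Calls block until the motion is done:
- env.movep(position, orientation): joint-space move of the TCP to a pose.
- env.movel(position, orientation=None, feed=0.15, contact_N=None): straight line of the TCP; orientation=None keeps the orientation; feed is the mean speed in m/s. With contact_N (N) it stops when the force on the tool has changed by that much, and returns True; else False.
- env.goto_joints(angles): joint-space move.
- env.gripper_to(opening): finger opening in m; the grip force is fixed at half the most; returns when the fingers have stopped.
- env.pause(seconds).
- env.solve_ik(position, orientation): joint angles nearest the present ones, or None.
- env.get_state(): the state.
- env.capture(name): name is "side" or "top" or "wrist"; returns a dict with "color" (420x560x3 uint8, blue, green, red), "depth" (420x560 float32, m along the optical axis (not along the pixel's ray), 0 where there is no reading), "fovy" (degrees; the focal length in pixels is half the picture's height over the tangent of half this angle, whatever the lens; pixels are square), "cx", "cy" (the principal point, pixels), "T" (4x4, takes a point from camera to world coordinates). Camera axes: x right, y up, looking along -z (the intrinsics and any distortion apply to the point x, -y, -z); pixel columns grow to the right and rows downward; lengths in m; the calibration is good to about 2 mm. A picture is of the moment at which its call begins.
A pose or a line that the arm cannot do raises env.PlanningError and nothing moves.
- env.finish_job(): hands the job in; it is judged then, once.
Trained networks look in the newest picture that a camera, given by its name, has taken for a name from the list of things; names that differ only in an ending like _2 or _b are one class to them, and where a whole thing is asked for, a point or a joint stands for the part that bears it (a point fixed in the world has none). Each returns a list of dicts, best first, with "conf" (0 to 1); they miss things now and then, are a little off and sometimes report something else, mostly with a low value. They report only what shows in the picture. A call takes as long as a camera call.
- env.boxes_of(camera, target): "position" ([column, row] in pixels, amid what is visible of it).
- env.cut_out(camera, target): "mask" (420x560 bool, what is visible of it) and "position" ([column, row] in pixels, amid what is visible of it).
- env.place_of(camera, target): "position" ([column, row] in pixels: a listed point, or the origin of a listed thing).
The state is a dict: "t": time; "joint_positions": joint angles; "joint_vel": joint speeds; "tau": joint torques, N m; "tool_pos": TCP position; "tcp_rot": TCP orientation; "wrist_force": force on the tool from outside, world axes, zero at the start; "wrist_torque": the same for the moment, N m; "grip_width": finger opening in m; "grasp_force": force on a finger pad.
Only numpy, scipy, OpenCV 4.12 (cv2) and the standard library are available. Lean on these libraries where they do the work, as an engineer would, in place of code of your own. Each camera call takes 0.05 s, during which the arm holds its last target. There are 200 camera calls.

TASK

Tidy the front of the bench by sorting the five loose things in front of the microscope: stand the two sample vials in the tray with the small bays, and the oil bottle and the objective canister in the tray with the large bays, one thing to a bay and all upright on the bay floor. Nest the loose steel cup in the one on the round rubber foot, upright and fully down until its shoulder rests on the lower rim, with a light push at most. Leave the timer and the tally counter where they are.

Things in the scene. Friction and masses are not known exactly. Their poses are not given: they have to be found in the camera images.
- vial_a: sample vial: a clear round plastic vial with a broad blue screw cap almost as wide as the vial itself (body 22 mm, cap 24 mm in diameter), 50 mm tall, about 30 g, standing upright. Origin: centre of the underside; z is its long axis. Grip it in its upper half, so that the fingertips stay above the tray walls at the set-down.
- vial_b: sample vial: a clear round plastic vial with a broad white screw cap almost as wide as the vial itself (body 22 mm, cap 24 mm in diameter), 50 mm tall, about 30 g, standing upright. Origin: centre of the underside; z is its long axis. Grip it in its upper half, so that the fingertips stay above the tray walls at the set-down.
- oil_bottle: immersion oil bottle: a round opaque bottle with a yellow label and a narrow red cap; body 26 mm in diameter up to 36 mm, cap 16 mm in diameter above that, 50 mm tall in all, about 40 g, standing upright. Origin: centre of the underside; z is its long axis. Grip it round the upper body (20 to 36 mm above its foot), so that the fingertips stay above the tray walls at the set-down.
- objective_can: objective canister: a closed round black can with a ribbed grey screw lid, 37 mm in diameter and 52 mm tall, about 80 g, standing upright. Origin: centre of the underside; z is its long axis. Grip it in its upper half.
- cup: the loose steel sample cup, open upwards, 64 mm tall, about 45 g. The lower 33 mm are a cone, 34 mm in diameter at the foot and 49 mm at its top; above a small shoulder (33 to 35 mm up) comes a straight cylindrical collar 56 mm in diameter outside and 52 mm inside, up to the rim. Wall 2 mm. Origin: centre of the underside; z up. Grip it from outside by the collar.
- vial_tray: tray with the small bays, for the sample vials: a low grey plastic tray, 50 mm wide (its x) and 96 mm long (its y) and 16 mm high, with a small lug 9 mm long at each end, fixed to the bench. One cross wall divides it into two square bays, 42 mm inside, centred 23 mm either side of the origin along the tray's y axis. Walls 4 mm thick; the bay floor is 4 mm above the bench. Origin: centre of the underside, on the bench; z up.
- accessory_tray: tray with the large bays, for the oil bottle and the objective canister: a low grey plastic tray, 63 mm wide (its x) and 122 mm long (its y) and 16 mm high, with a small lug 9 mm long at each end, fixed to the bench. One cross wall divides it into two square bays, 55 mm inside, centred 29.5 mm either side of the origin along the tray's y axis. Walls 4 mm thick; the bay floor is 4 mm above the bench. Origin: centre of the underside, on the bench; z up.
- cup_stand: a cup of the same shape as the loose one, fixed upright on a round black rubber foot 84 mm in diameter and 7 mm high, which is fixed to the bench. Origin: centre of the foot's underside, on the bench; z up. The fixed cup's underside is 6 mm and its rim 70 mm above the bench; its mouth is 52 mm wide. Fully nested, the loose cup's shoulder rests on this rim, with its own underside about 36 mm above the bench and about 1.5 mm of sideways play; the two do not spring or click.
- timer: bystander, not to be moved: a white square bench timer, 64 x 64 x 20 mm, lying to the right of the microscope. Origin: centre of the underside.
- tally_counter: bystander, not to be moved: a small white tally counter, 29 x 42 mm and 45 mm tall, standing in front of the microscope. Origin: centre of the underside. (The microscope behind it is a fixed obstacle, 350 mm tall at x above 0.54 m, y 0.07 to 0.24 m; its eyepieces overhang the front. Carry things past in front of it, nearer the robot.)

How it is judged:
At the end, for the whole second after the job is handed in: Vials in separate bays of the small-bay tray; oil bottle and canister in separate bays of the large-bay tray; each on the bay floor (foot under 10 mm up), upright within 0.15 rad. Loose cup nested: centred within 5 mm, foot 31-40 mm above the bench, tilt under 0.1 rad. All released and at rest (((x of vial_a in the frame of vial_tray between -0.013 and 0.013 m and y of vial_a in the frame of vial_tray between 0.01 and 0.036 m and z of vial_a in the frame of vial_tray between 0 and 0.01 m and angle between each of vial_a, vial_b's own z axis and vertical below 0.15 rad and x of vial_b in the frame of vial_tray between -0.013 and 0.013 m and y of vial_b in the frame of vial_tray between -0.036 and -0.01 m and z of vial_b in the frame of vial_tray between 0 and 0.01 m) or (x of vial_a in the frame of vial_tray between -0.013 and 0.013 m and y of vial_a in the frame of vial_tray between -0.036 and -0.01 m and z of vial_a in the frame of vial_tray between 0 and 0.01 m and angle between each of vial_a, vial_b's own z axis and vertical below 0.15 rad and x of vial_b in the frame of vial_tray between -0.013 and 0.013 m and y of vial_b in the frame of vial_tray between 0.01 and 0.036 m and z of vial_b in the frame of vial_tray between 0 and 0.01 m)) and ((x of oil_bottle in the frame of accessory_tray between -0.018 and 0.018 m and y of oil_bottle in the frame of accessory_tray between 0.011 and 0.048 m and z of oil_bottle in the frame of accessory_tray between 0 and 0.01 m and angle between each of oil_bottle, objective_can's own z axis and vertical below 0.15 rad and x of objective_can in the frame of accessory_tray between -0.018 and 0.018 m and y of objective_can in the frame of accessory_tray between -0.048 and -0.011 m and z of objective_can in the frame of accessory_tray between 0 and 0.01 m) or (x of oil_bottle in the frame of accessory_tray between -0.018 and 0.018 m and y of oil_bottle in the frame of accessory_tray between -0.048 and -0.011 m and z of oil_bottle in the frame of accessory_tray between 0 and 0.01 m and angle between each of oil_bottle, objective_can's own z axis and vertical below 0.15 rad and x of objective_can in the frame of accessory_tray between -0.018 and 0.018 m and y of objective_can in the frame of accessory_tray between 0.011 and 0.048 m and z of objective_can in the frame of accessory_tray between 0 and 0.01 m)) and horizontal distance between cup and cup_stand below 0.005 m and z of cup in the frame of cup_stand between 0.031 and 0.04 m and angle between cup's own z axis and vertical below 0.1 rad and linear speed of each of vial_a, vial_b, oil_bottle, objective_can, cup below 0.02 m/s); the robot touches nothing.
It fails at once if the timer is shifted by more than 20 mm (distance of timer from where it was at the start of the episode above 0.02 m).
It fails at once if the tally counter is shifted by more than 20 mm (distance of tally_counter from where it was at the start of the episode above 0.02 m).
It fails at once if the cups are pressed together with more than 30 N (contact force between cup and cup_stand above 30 N).
It also fails if it takes over 128 s, if anything falls off the work surface, if the arm or the gripper's body presses on something with over 40 N, if the wrist force passes 120 N, or if a joint passes its speed limit or range.

## Working session

There is one attempt and no reset: what is moved stays moved. The work goes in short steps, each a Python script; the robot and the scene stay as the last script left them, time stands still between calls to the robot, and variables do not carry over. Pictures are saved under pics/ and viewed, at most 14 in all, crops included, and the job is handed in when it is done.

```bash
ls; mkdir -p pics; python3 - <<'E'
from station import env
import cv2,numpy as np
for c in ["side","top","wrist"]:
    d=env.capture(c); cv2.imwrite(f"pics/{c}0.png",d["color"])
    print(c,d["fovy"],d["cx"],d["cy"],[k for k in d],np.round(d["T"],3).tolist(),(d["depth"]>0).mean())
    for n in ["vial_a","oil_bottle","objective_can","cup","vial_tray","accessory_tray","cup_stand","timer","tally_counter"]:
        print(n,[(np.round(r["position"]).tolist(),round(r["conf"],2)) for r in env.boxes_of(c,n)[:4]])
print(env.get_state())
E
```

```text
pics
side 57.423520549039516 285.5793613723334 215.10106281686944 ['color', 'depth', 'fovy', 'cx', 'cy', 'T'] [[-0.989, 0.096, -0.108, 0.443], [-0.144, -0.558, 0.817, 0.741], [0.018, 0.824, 0.566, 0.539], [0.0, 0.0, 0.0, 1.0]] 0.9956547619047619
vial_a [([329.0, 281.0], 0.74), ([326.0, 247.0], 0.73)]
oil_bottle [([326.0, 215.0], 0.59)]
objective_can [([273.0, 207.0], 0.89), ([233.0, 207.0], 0.39)]
cup [([334.0, 190.0], 0.71)]
vial_tray [([305.0, 331.0], 0.87), ([326.0, 214.0], 0.15)]
accessory_tray [([285.0, 179.0], 0.93)]
cup_stand [([332.0, 163.0], 0.56)]
timer [([230.0, 209.0], 0.67), ([330.0, 280.0], 0.56)]
tally_counter [([275.0, 244.0], 0.51), ([330.0, 282.0], 0.4)]
top 48.14941026850556 286.7299332197491 203.44330335170451 ['color', 'depth', 'fovy', 'cx', 'cy', 'T'] [[-0.024, 0.992, -0.121, 0.359], [-1.0, -0.024, 0.004, 0.04], [0.001, 0.121, 0.993, 1.399], [0.0, 0.0, 0.0, 1.0]] 0.9961181972789116
vial_a [([307.0, 230.0], 0.65), ([231.0, 242.0], 0.58), ([264.0, 234.0], 0.56)]
oil_bottle [([308.0, 231.0], 0.61)]
objective_can [([311.0, 189.0], 0.42)]
cup [([337.0, 233.0], 0.74)]
[... 565 characters left out ...]
ions': array([ 1.19937665e+00,  4.90861804e-01,  1.55889969e+00, -1.59695951e-06,
        1.09173167e+00, -1.05600881e-01]), 'joint_vel': array([-4.18633942e-04,  1.18013540e-03, -7.05118191e-04,  1.70145818e-05,
       -4.64094130e-04,  4.84208295e-04]), 'tau': array([ 1.52859557e-04, -6.12461901e+01, -2.58429211e+01,  6.92989840e-02,
        4.45835665e-02, -1.52103490e-05]), 'tool_pos': array([0.16416623, 0.60305492, 0.29228479]), 'tcp_rot': array([1.32518073e-01, 9.91180588e-01, 4.81699202e-05, 1.24412094e-05]), 'wrist_force': array([-0.220585  , -0.13586928, -0.00522808]), 'wrist_torque': array([0.02003402, 0.01578445, 0.00227609]), 'grasp_force': 0.0, 'grip_width': 0.09505136367697037}
```

View pics/top0.png

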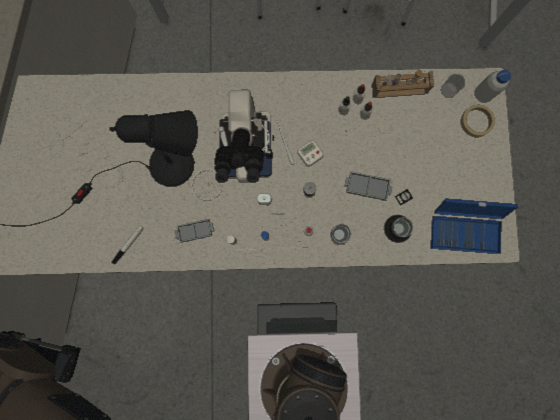

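View pics/side0.png

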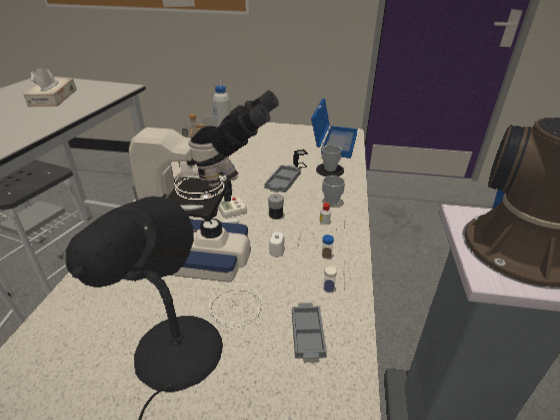

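The top view shows: white vial (231,240), blue vial (265,236), oil (308,231), cup (340,234), can (310,189), counter (264,199), vial tray (195,230), accessory tray (368,186) and stand (398,228). The networks agree with this. Next I'll scan with the wrist camera.

```bash
cat > h.py <<'E'
from station import env
import cv2,numpy as np
def quat(phi): # tool down, tool y at angle phi (rad) from world x
    a=(phi+np.pi/2)/2; return [np.cos(a),np.sin(a),0,0]
def cloud(d):
    f=210/np.tan(np.radians(d["fovy"])/2); v,u=np.mgrid[:420,:560]; z=d["depth"]
    P=np.stack([(u-d["cx"])*z/f,-(v-d["cy"])*z/f,-z],-1)
    P=P@d["T"][:3,:3].T+d["T"][:3,3]; P[z<=0]=np.nan; return P
H=dict(vial_a=.05,oil_bottle=.05,objective_can=.052,cup=.064,cup_stand=.07,tally_counter=.045,timer=.02,vial_tray=.016,accessory_tray=.016)
def look(names,cam="wrist",save=None,minc=.3):
    d=env.capture(cam); P=cloud(d); out=[]
    if save: cv2.imwrite(f"pics/{save}.png",d["color"])
    for n in names:
        for r in env.cut_out(cam,n):
            if r["conf"]<minc: continue
            m=r["mask"]; Q=P[m]; c=np.nanmedian(d["color"][m],0).astype(int).tolist()
            zt=np.nanpercentile(Q[:,2],95)
            T=Q[np.abs(Q[:,2]-H[n])<.006].astype(np.float32)[:,:2]
            if len(T)<8: print(n,"few",r["position"],round(r["conf"],2),round(zt,3)); continue
            (x,y),rad=cv2.minEnclosingCircle(T); R=cv2.minAreaRect(T*1000)
            print(n,round(r["conf"],2),np.round(r["position"]).tolist(),"zt %.3f circ %.4f %.4f r%.4f mean %s"%(zt,x,y,rad,np.round(T.mean(0),4)),"rect",np.round(R[0],1),np.round(R[1],1),round(R[2],1),"bgr",c)
    return d,P
E
python3 - <<'E'
from h import *
for i,y in enumerate([.22,-.02,-.24]):
    env.movep([.42,y,.33],quat(np.pi/2)); env.pause(.2); print("view",i,env.get_state()["t"])
    look(H,save=f"w{i}")
E
```

```text
view 0 3.3917Traceback (most recent call last):
  File "<stdin>", line 4, in <module>
  File "h.py", line 20, in look
    (x,y),rad=cv2.minEnclosingCircle(T); R=cv2.minAreaRect(T*1000)
              ~~~~~~~~~~~~~~~~~~~~~~^^^
cv2.error: OpenCV(4.12.0) /io/opencv/modules/imgproc/src/shapedescr.cpp:201: error: (-215:Assertion failed) count >= 0 && (depth == CV_32F || depth == CV_32S) in function 'minEnclosingCircle'
```

```bash
sed -i 's/.astype(np.float32)\[:,:2\]/[:,:2].astype(np.float32).copy()/' h.py
python3 - <<'E'
from h import *
for i,y in enumerate([.22,-.02,-.24]):
    env.movep([.42,y,.33],quat(np.pi/2)); env.pause(.2); print("view",i,env.get_state()["t"])
    look(H,save=f"w{i}")
E
```

```text
view 0 3.9417
vial_a 0.83 [266.0, 184.0] zt 0.052 circ 0.4276 0.1991 r0.0116 mean [0.4268 0.1991] rect [427.1 199. ] [21.7 22.2] 24.4 bgr [118, 132, 139]
vial_a 0.63 [195.0, 192.0] zt 0.053 circ 0.4373 0.1015 r0.0118 mean [0.4366 0.1024] rect [436.9 101.6] [22.3 21.6] 43.7 bgr [159, 95, 51]
oil_bottle 0.82 [99.0, 199.0] zt 0.052 circ 0.4482 -0.0246 r0.0077 mean [ 0.4478 -0.0234] rect [448.2 -24.7] [13.9 13.9] 69.1 bgr [95, 103, 116]
oil_bottle few [117.1, 269.4] 0.74 0.029
objective_can few [115.1, 269.3] 0.59 0.029
cup 0.9 [22.0, 192.0] zt 0.065 circ 0.4364 -0.1160 r0.0285 mean [ 0.4357 -0.1005] rect [ 438.7 -107. ] [34.8 56.2] 75.1 bgr [78, 81, 80]
tally_counter 0.73 [211.0, 264.0] zt 0.039 circ 0.5456 0.1142 r0.0112 mean [0.546  0.1148] rect [545.9 115.5] [ 9.8 22.1] 77.9 bgr [113, 121, 125]
vial_tray 0.7 [349.0, 203.0] zt 0.017 circ 0.4566 0.3108 r0.0580 mean [0.4566 0.3117] rect [457.6 311. ] [ 50.6 114.3] 10.6 bgr [138, 142, 142]
accessory_tray 0.55 [10.0, 270.0] zt 0.018 circ 0.5544 -0.1750 r0.0233 mean [ 0.5555 -0.1745] rect [ 556.3 -175.4] [46.3  5.6] 76.7 bgr [97, 99, 98]
v
[... 2378 characters left out ...]
197.0] zt 0.071 circ 0.4494 -0.2932 r0.0282 mean [ 0.4496 -0.2942] rect [ 449.  -293.3] [54.7 54.7] 35.8 bgr [90, 93, 92]
tally_counter 0.92 [517.0, 259.0] zt 0.038 circ 0.5407 0.1012 r0.0109 mean [0.5416 0.1003] rect [540.4 101.1] [ 5.7 21. ] 2.7 bgr [124, 132, 138]
timer 0.66 [392.0, 343.0] zt 0.020 circ 0.6923 -0.0605 r0.0276 mean [ 0.6912 -0.0634] rect [693.6 -63. ] [55.  12.7] 27.6 bgr [191, 215, 225]
timer 0.48 [422.0, 274.0] zt 0.054 circ 0.5626 -0.0376 r0.0150 mean [ 0.5582 -0.0412] rect [559. -40.] [ 9.7 29.7] 33.4 bgr [77, 82, 83]
accessory_tray 0.9 [300.0, 278.0] zt 0.017 circ 0.5773 -0.2101 r0.0704 mean [ 0.5719 -0.2145] rect [ 577.9 -210.3] [139.5  63.9] 77.1 bgr [147, 150, 149]
```

The three views agree within about 1 mm, and the tray sizes match the bays listed. I'll start with the white vial.

```bash
cat >> h.py <<'E'
Z=.059; R=np.radians
def ori(p,phi):
    q0=np.array(env.get_state()["joint_positions"]); best=None
    for k in (0,np.pi,-np.pi):
        q=quat(phi+k); s=env.solve_ik(p,q)
        if s is not None:
            c=np.abs(np.array(s)-q0).max()
            if best is None or c<best[0]: best=(c,q)
    return best[1]
def pick(xy,phi,zg,open_,hi=.2):
    p=[*xy,hi+Z-.05]; q=ori(p,phi); env.gripper_to(open_); env.movep(p,q)
    env.movel([*xy,zg+Z],feed=.12); env.gripper_to(0); s=env.get_state()
    print("grip",s["grip_width"],s["grasp_force"]); env.movel(p,feed=.2); print("held",env.get_state()["grip_width"])
def place(xy,phi,zfoot,zg,open_,hi=.2,contact=6,feed=.08):
    p=[*xy,hi+Z-.05]; env.movep(p,ori(p,phi))
    env.movel([*xy,zfoot+.012+zg+Z],feed=.15)
    c=env.movel([*xy,zfoot+zg+Z],feed=.03,contact_N=contact); s=env.get_state()
    print("contact",c,"foot",s["tool_pos"][2]-Z-zg,np.round(s["wrist_force"],1)); env.gripper_to(open_); env.movel(p,feed=.2)
    print("t",env.get_state()["t"])
E
python3 - <<'E'
from h import *
pick([.4274,.199],R(90),.036,.06)
place([.4536,.3334],R(10.6),.004,.036,.042)
look(["vial_a","vial_tray"],save="a1")
E
```

```text
grip 0.022806374931756856 30.000778315588832
held 0.022478454569771756
contact True foot 0.0039450431061879634 [ 0.3 -0.1  5.4]
t 16.6083
vial_a 0.55 [284.0, 211.0] zt 0.056 circ 0.4550 0.3338 r0.0120 mean [0.4545 0.3354] rect [454.9 334.3] [22.4 22. ] 10.0 bgr [140, 157, 165]
vial_tray 0.87 [281.0, 231.0] zt 0.018 circ 0.4586 0.3122 r0.0571 mean [0.4572 0.3149] rect [457.7 311.7] [ 49.9 113.3] 10.8 bgr [88, 90, 89]
```

View pics/a1.png

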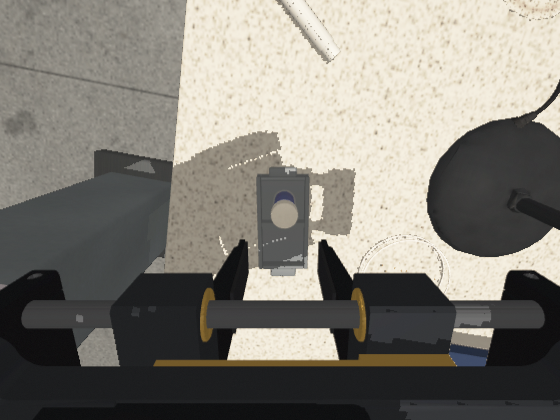

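The white vial stands upright in the far bay, with its cap at (285,213) inside the tray spanning (258–308, 170–272). Next are the blue vial, the oil bottle and the can.

```bash
python3 - <<'E'
from h import *
pick([.4375,.1013],R(90),.036,.06)
place([.4620,.2882],R(10.6),.004,.036,.042)
look(["vial_a","vial_tray"])
pick([.4485,-.0255],R(90),.032,.06)
place([.5709,-.2388],R(-12.9),.004,.032,.044)
look(["oil_bottle","accessory_tray"])
E
```

```text
grip 0.022550139663621557 30.000162720680237
held 0.02252826437217645
contact True foot 0.003971573625584694 [-0.8  0.2  6.5]
t 24.8417
vial_a 0.92 [284.0, 211.0] zt 0.056 circ 0.4622 0.2876 r0.0118 mean [0.4619 0.2891] rect [462.3 287.8] [22.5 22.7] 40.3 bgr [110, 66, 35]
vial_a 0.73 [282.0, 158.0] zt 0.056 circ 0.4549 0.3337 r0.0117 mean [0.4548 0.3343] rect [454.7 334.1] [22.7 22.3] 7.7 bgr [144, 160, 169]
vial_tray 0.82 [282.0, 176.0] zt 0.018 circ 0.4578 0.3117 r0.0579 mean [0.4565 0.3181] rect [457.7 311.7] [ 50.1 113.5] 10.6 bgr [89, 90, 90]
grip 0.024761614064526625 30.00053733587265
held 0.024904912654384465
contact True foot 0.0040923913097135195 [0.  0.3 4.9]
t 33.3333
oil_bottle 0.65 [283.0, 205.0] zt 0.056 circ 0.5715 -0.2388 r0.0080 mean [ 0.5718 -0.2372] rect [ 571.8 -238.2] [14.2 14.6] 47.6 bgr [45, 106, 125]
accessory_tray 0.95 [283.0, 158.0] zt 0.017 circ 0.5801 -0.2099 r0.0704 mean [ 0.5803 -0.2052] rect [ 579.1 -209.8] [139.3  63.1] 76.6 bgr [85, 87, 86]
```

```bash
python3 - <<'E'
from h import *
pick([.568,-.033],R(0),.040,.07)
place([.5845,-.1812],R(-12.9),.004,.040,.055)
look(["objective_can","oil_bottle"],save="c1")
env.movep([.42,-.2,.3],quat(np.pi/2)); env.pause(.2)
look(["cup","cup_stand"],save="c2")
E
```

```text
grip 0.03673943933223574 30.00030666589737
held 0.03705384062635792
contact True foot 0.004039532784485635 [0.2 0.1 4.6]
t 40.5083
objective_can 0.66 [285.0, 210.0] zt 0.058 circ 0.5857 -0.1797 r0.0188 mean [ 0.5861 -0.1781] rect [ 585.8 -179.7] [36.5 36.5] 25.9 bgr [88, 94, 96]
oil_bottle 0.76 [283.0, 262.0] zt 0.056 circ 0.5715 -0.2385 r0.0079 mean [ 0.5721 -0.2365] rect [ 571.7 -238.2] [15.  14.9] 5.5 bgr [29, 105, 121]
cup 0.9 [359.0, 204.0] zt 0.065 circ 0.4361 -0.1178 r0.0281 mean [ 0.4351 -0.1173] rect [ 435.6 -118. ] [54.7 54.3] 76.9 bgr [110, 114, 113]
cup_stand 0.59 [206.0, 204.0] zt 0.071 circ 0.4492 -0.2929 r0.0279 mean [ 0.4495 -0.2931] rect [ 448.6 -292.9] [55.  54.4] 86.9 bgr [92, 95, 94]
```

View pics/c2.png

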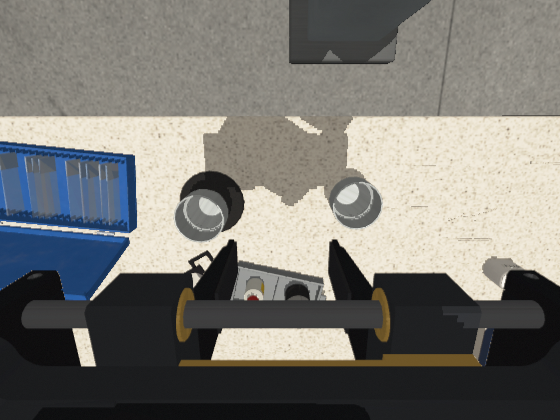

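The cup (357,200) and the stand (203,213) are where I measured them. Next I'll nest the cup.

```bash
python3 - <<'E'
from h import *
pick([.4361,-.1178],R(0),.056,.09,hi=.22)
place([.4492,-.2931],R(0),.036,.056,.08,hi=.24,contact=6)
env.movep([.40,-.29,.3],quat(np.pi/2)); env.pause(.3)
look(["cup","cup_stand"],save="d1"); d=env.capture("wrist");P=cloud(d)
m=(np.hypot(P[...,0]-.4492,P[...,1]+.2931)<.035)
print("rim z",np.nanpercentile(P[m][:,2],[90,95,99])); top=P[m&(P[...,2]>.09)][:,:2].astype(np.float32).copy(); print(len(top),cv2.minEnclosingCircle(top) if len(top) else 0)
env.capture("side"); cv2.imwrite("pics/d2.png",env.capture("side")["color"][130:320,200:400])
E
```

```text
grip 0.05578562944727247 29.998113540932536
held 0.05606834373417779
contact True foot 0.036385005383325 [-1.4 -0.1  7.3]
t 50.7167
cup 0.68 [281.0, 243.0] zt 0.102 circ 0.4508 -0.2933 r0.0227 mean [ 0.4635 -0.2937] rect [ 459.3 -293.8] [44.8 26.4] 87.6 bgr [114, 117, 116]
cup_stand 0.84 [279.0, 206.0] zt 0.069 circ 0.4391 -0.2933 r0.0259 mean [ 0.4267 -0.2939] rect [ 430.3 -293.2] [51.5 18. ] 89.4 bgr [42, 44, 46]
rim z [0.0992045  0.1014303  0.10252781]
717 ((0.4495382606983185, -0.2933617830276489), 0.028172580525279045)
```

View pics/d2.png

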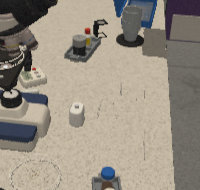

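View pics/d1.png

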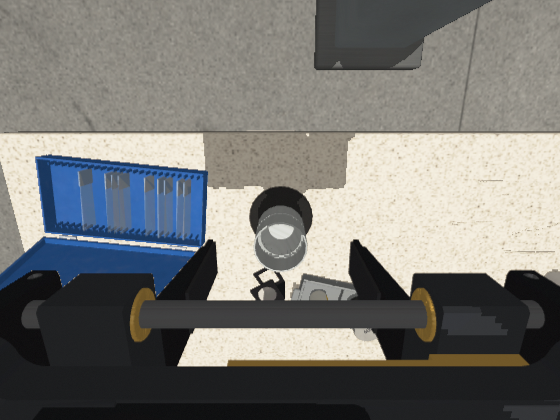

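The cup stands upright and centred on the stand, at (281,243) in the wrist view. Its rim is about 100 mm up, so its foot is about 36 mm up and it is fully nested. The bottle, can and vials are upright in their bays and the gripper is clear, so I'm handing in.

```bash
python3 -c "
from station import env
print(env.finish_job())"
```

```text
the job is handed in; nothing more can be done
None
```

I handed the job in at about 51 s of the 128 s allowed, with no verdict returned: both vials, the oil bottle and the canister stand upright in their own bays, the cup is fully nested, and the timer and tally counter were left alone.

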